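Switch off the charging strip and put the battery away

ROBOT

A 6-joint arm with a two-finger parallel gripper is mounted at the origin on the work surface. World frame = base frame: x ahead of the robot, y to its left, z up, the work surface at z = 0. Lengths are in m, angles in degrees, forces in N, time in s.
With the tool pointing down it reaches from about 0.375 to 0.9 m from the base axis. Payload 3.1 kg.
Tool frame: the origin (TCP) lies at the centre of the arm's flange, where the gripper is bolted on; the fingertips stand 182 mm ahead of it and the grasp point (between the pads) lies 164 mm ahead of it; x points along the fingers, z is the direction in which the jaws open and shut, and the axes are right-handed (so a half turn about x gives the same grasp; the last joint's range is limited). The gripper opens to 87 mm and grips with 3 to 60 N. Pads are 19 mm wide; open, the fingers measure 117 mm over their backs; the gripper's body (75 mm by 190 mm) begins 51 mm behind the grasp point.
Start: joints at [58.012, 30.224, 82.088, -0, 67.689, -10.227], TCP at [0.232, 0.58, 0.405] pointing down, gripper open.
Joint ranges: [-176.69, 176.69], [-43.24, 126.21], [12.49, 139.97], [-82, 262], [0, 151.66], [-163.58, 163.58]. Speed limits (degrees/s): [159.86, 159.86, 180, 180, 180, 180].

INTERFACE

Orientations are given as a 3x3 rotation matrix whose columns are the frame's x, y, z axes.
In Python, from rig import bot gives the robot as it stands.
- The arm moves only by the shell command python3 -m crank 'ROWS' [OPENING]. ROWS is JSON, a list of rows, each an object with "offset": the shift along the tool's x, y, z in m, a list of three; "spin": the turn about the tool's x in rad. A call has 1 to 12 rows; each row shifts and turns the commanded pose from where the row before left it, along the tool's axes as they then stand; what a row does not reach is not made up. A row lasts 1/10 s, in which the tool goes at most 50 mm and 8.59 degrees, less where a joint would pass 70% of its speed; a pose out of reach is approached as far as the arm can. A call is refused whole if a number of a shift passes 0.05 or a number of a turn 0.15, either way. A call with a gripper value outside its range is refused whole. OPENING is the finger opening in m, from 0 to 0.087, set as the call begins (- or left out, the last holds). The fingers move at their own pace and stop on an object; the grip force is fixed at half the most. Time passes only in rows, so rows that do not move let the fingers close. It gives the time, the measured TCP pose, the force and the opening at its end, in the units of the state.
- bot.read_state(): the state, without advancing time (a new reading comes with each control period).
- bot.capture(name): name is "side" or "top" or "wrist"; returns a dict with "pixels" (420x560x3 uint8, blue, green, red), "depth" (420x560 float32, m along the optical axis (not along the pixel's ray), 0 where there is no reading), "K" (3x3 intrinsics, pixels), "k1" (the pictures are not rectified: a ray, as slopes to the right and down, at radius r is drawn at 1 + k1 r^2 times it, then the intrinsics apply), "world_to_cam" (4x4, takes a point from world to camera coordinates). Camera axes: x right, y up, looking along -z (the intrinsics and any distortion apply to the point x, -y, -z); pixel columns grow to the right and rows downward; lengths in m; the calibration is good to about 2 mm. A picture is of the moment at which its call begins.
- bot.hand_in(): hands the job in, once; it reports no verdict.
Trained networks look in a picture, given as the dict that the camera call returned (one of the last four; its "shot" number tells which), for a name from the list of things; names that differ only in an ending like _2 or _b are one class to them, and where a whole thing is asked for, a point or a joint stands for the part that bears it (a point fixed in the world has none). Each returns a list of dicts, best first, with "p" (0 to 1); they miss things now and then, are a little off and sometimes report something else, mostly with a low value. They report only what shows in the picture. A call takes as long as a camera call. They do not tell look-alikes from the thing itself.
- bot.regions_of(label, picture): "region" (420x560 bool, what is visible of it) and "extent" ([centre column, centre row, width, height] in pixels, round what is visible of it).
The state is a dict: "time_s": time; "joint_positions": joint angles; "qvel": joint speeds; "tau": joint torques, N m; "position": TCP position; "tcp_rot": TCP orientation; "force": force on the tool from outside, world axes, zero at the start; "moment": the same for the moment, N m; "opening": opening from 0.0 (shut) to 1.0 (fully open).
Only numpy, scipy, OpenCV 4.12 (cv2) and the standard library are available. Lean on these libraries where they do the work, as an engineer would, in place of code of your own. Each camera call takes 0.05 s, during which the arm holds its last target.

TASK

Charging is finished: sweep the five rocker switches of the bank on the power strip off in one finger drag along the bank, without lifting the finger on the way, and leave on the sixth switch, set apart, which feeds the dehumidifier. Then take the charged battery out of its charger and lay it flat, without dropping it, on the felt pad in the empty compartment of the organiser's top tier. Leave the other things where they are.

Things in the scene. Friction and masses are not known exactly. Their poses are not given: they have to be found in the camera images.
- rocker1 (a joint): First rocker switch of the bank of five, at the bank_start end. 0 = off, 0.48 rad = on; it snaps to one or the other from mid-throw (0.24). Turns about an axis along the strip's x, 6 mm below rocker1_mid. Shape: see the points.
- rocker2 (a joint): Second rocker of the bank; same make and values.
- rocker3 (a joint): Third rocker of the bank; same make and values.
- rocker4 (a joint): Fourth rocker of the bank; same make and values.
- rocker5 (a joint): Fifth and last rocker of the bank; same make and values.
- rocker6 (a joint): The rocker set apart at the strip's +y end, beside the dehumidifier; same make and values. It is to stay on.
- strip: White power strip 104 x 332 mm, deck 35 mm above the drawer floor, fixed. Origin: centre of its underside; y runs along it from rocker1 towards rocker6, z up. Rockers in line at x = -32 mm, one round outlet beside each at x = +26 mm. What is plugged in (charger, two adapters, dehumidifier) starts 36 mm or more in +x from the rockers' line and rises at most 44 mm above the deck.
- rocker1_mid (a point): Middle of the first rocker, 34 mm above the floor (1 mm below the deck); axes as the strip's. Rockers are grey, 20 mm wide (x), 40 mm long (y), spaced 45 mm, in a 22 mm wide channel of the deck. Each seesaws along the strip: its off end is its +y end. While on, its -y end lies level with this point, and its off end stands 9 mm above it; the raised half is a 35 degree ramp facing -y.
- rocker3_mid (a point): Middle of the third rocker, 34 mm above the floor. Pressing any rocker's raised off end (+y end) down to under 5 mm above this level snaps it off (1 to 2 N). So a closed fingertip held 2 to 4 mm above this level (1 to 3 mm above the deck) and drawn towards +y along the line throws each in turn; its -y end then stands up behind the finger. Drawn towards -y the finger would run into the raised ends.
- rocker6_mid (a point): Middle of the rocker set apart, 34 mm above the floor; it begins 21 mm before this point (in -y).
- bank_start (a point): Point on the rockers' line, 34 mm above the floor, at the outer (-y) edge of rocker1. Beyond it is 15 mm of plain deck, then the strip's end.
- bank_end (a point): Point on the rockers' line, 34 mm above the floor, at the +y edge of rocker5 when off. Beyond it the deck is plain for 40 mm, up to rocker6.
- battery_center (a point): Centre of the battery: dark grey block 56 x 38 x 22 mm (x, y, z), 60 to 110 g, lying flat in its charger, to be lifted straight up. Axes: x along its length, z up. Take it by its 38 mm width: its long sides overhang the charger's bed by 6 mm each, so fingertips may reach up to 8 mm below its underside.
- battery: The same battery. Origin: centre of its underside, 11 mm below battery_center.
- charger: Black plug-in battery charger, 94 x 56 mm, fixed, on the outlet beside rocker1, 3 or 5; white adapters (42 x 36 mm, 34 mm high) on the other two of these, so 90 mm from it or more. Origin: centre of its outlet at deck height; axes as the strip's. Base 12 mm high, battery's bed 22 mm; a terminal block (40 mm high) at the battery's +x end, a 3 mm lip above the bed at its -x end.
- dehumidifier: White plug-in dehumidifier 46 x 40 x 42 mm on the outlet beside rocker6, fixed, 83 mm from the outlet of rocker5. Origin: centre of its underside.
- organiser: White plastic organiser of three tiers, 232 x 150 mm, fixed. Origin: centre of its underside; x along its length, z up. Top tier: floor 95 mm above the drawer floor, end walls (x) and back wall (+y) up to 128 mm, front lip (-y) to 106 mm, a divider at x = 0 up to 116 mm, giving two compartments of 113 x 144 mm.
- pad_empty_top (a point): Centre of the top face of the grey felt pad (100 x 134 mm, 98 mm above the drawer floor) in the top tier's empty compartment; x, y along the organiser's. The battery belongs on it.
- filter: Round glass filter in a black ring, 52 mm across, 6 mm thick, in the top tier's other compartment. Origin: centre of its underside. Bystander.
- cap: Matte black lens cap, 54 mm across, 9 mm thick, beside the filter. Origin: centre of its underside. Bystander.
- hexkey: Small steel hex key, L-shaped, 64 x 22 mm, 5 mm thick, beside the filter. Origin: under its middle. Bystander.
- lens: Black camera lens standing on the drawer floor at the far side, 72 mm across, 91 mm high. Origin: centre of its underside. Bystander.
- brush: Dusting brush lying on the drawer floor at the far side. Bystander.
Things that resemble listed ones, but are neither listed nor needed, are in the scene too. Of the things that look like the battery, the middle-sized one is meant.

How it is judged:
By the outcome, as a careful person would: the job done as asked, in the order asked, and still so for the second after the job is handed in, with the robot touching nothing.
It also fails if it takes over 53 s, if anything falls off the work surface, if the arm or the gripper's body presses on something with over 40 N, if the wrist force passes 120 N, or if a joint passes its speed limit or range.

## Working session

There is one attempt and no reset: what is moved stays moved. The work goes in short steps, Python scripts to look and compute and a shell command to move; the robot and the scene stay as the last step left them, time stands still between calls to the robot, and variables do not carry over. Pictures are saved under pics/ and viewed, and the job is handed in when it is done.

```bash
ls; mkdir -p pics; cat > h.py <<'E'
import numpy as np, cv2, pickle
def save(name,p): cv2.imwrite('pics/'+name,p)
def pts(c):
    K=c['K'];h,w=c['depth'].shape
    u,v=np.meshgrid(np.arange(w),np.arange(h))
    uv=np.stack([u,v],-1).reshape(-1,1,2).astype(np.float64)
    n=cv2.undistortPoints(uv,K,np.array([c['k1'],0,0,0,0.])).reshape(h,w,2)
    d=c['depth']
    P=np.stack([n[...,0]*d,-n[...,1]*d,-d,np.ones_like(d)],-1)
    W=P@np.linalg.inv(c['world_to_cam']).T
    W=W[...,:3]; W[d==0]=np.nan
    return W
def proj(c,X):
    X=np.atleast_2d(X); p=np.c_[X,np.ones(len(X))]@c['world_to_cam'].T
    q=np.c_[p[:,0],-p[:,1],-p[:,2]]
    return cv2.projectPoints(q,np.zeros(3),np.zeros(3),c['K'],np.array([c['k1'],0,0,0,0.]))[0].reshape(-1,2)
E
python3 - <<'E'
from rig import bot
import pickle,cv2
from h import *
for n in ['side','top','wrist']:
    c=bot.capture(n); pickle.dump(c,open(n+'.pkl','wb')); save(n+'0.png',c['pixels'])
    print(n,c['k1'],c['K'].tolist(),np.linalg.inv(c['world_to_cam']).round(3).tolist())
s=bot.read_state(); print(s)
E
```

```text
pics
side -0.07233688916324578 [[539.4559209856737, 0.0, 269.042560092978], [0.0, 539.4559209856737, 212.7437530662539], [0.0, 0.0, 1.0]] [[-0.948, 0.234, -0.215, 0.336], [-0.318, -0.731, 0.604, 0.688], [-0.016, 0.641, 0.767, 0.929], [0.0, 0.0, 0.0, 1.0]]
top 0.0030840355786266723 [[519.1813039435166, 0.0, 270.74621237372776], [0.0, 519.1813039435166, 220.46082745560503], [0.0, 0.0, 1.0]] [[-0.023, 0.995, -0.099, 0.475], [-1.0, -0.023, 0.004, 0.036], [0.002, 0.099, 0.995, 1.261], [0.0, 0.0, 0.0, 1.0]]
wrist -0.04013825205094947 [[289.4048546170995, 0.0, 283.08511405356], [0.0, 289.4048546170995, 212.47782576036616], [0.0, 0.0, 1.0]] [[0.372, -0.898, -0.236, 0.166], [0.928, 0.359, 0.096, 0.605], [-0.002, -0.255, 0.967, 0.385], [0.0, 0.0, 0.0, 1.0]]
{'time_s': 0.15, 'joint_positions': array([ 5.80099516e+01,  3.02672711e+01,  8.21399163e+01, -9.96310287e-04,
        6.76890633e+01, -1.02270657e+01]), 'qvel': array([ 0.03172968, -0.10730051, -0.23094617,  0.0247001 , -0.07616713,
       -0.02926416]), 'tau': array([ 3.78497853e-04, -4.40427768e+01, -1.76841956e+01,  6.32890267e-02,
        5.52579481e-02, -1.20677782e-04]), 'position': array([0.23156072, 0.58023825, 0.40398819]), 'tcp_rot': array([[-8.76315013e-04, -9.28727893e-01,  3.70761019e-01],
       [-1.43330545e-03,  3.70761947e-01,  9.28726830e-01],
       [-9.99998589e-01,  2.82443475e-04, -1.65605501e-03]]), 'force': array([-0.06304999, -0.07414873,  0.33557623]), 'moment': array([-0.03778291,  0.03745198, -0.02232651]), 'opening': 0.9997536869881577}
```

View pics/top0.png

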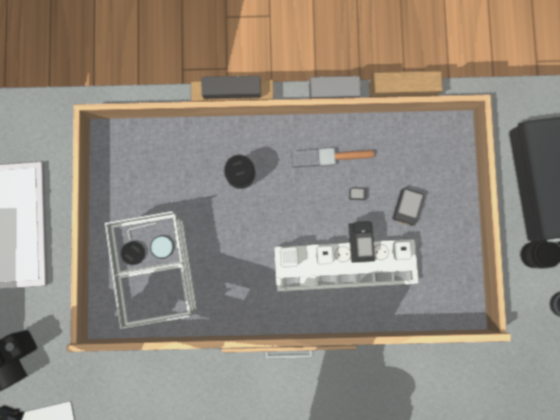

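View pics/side0.png

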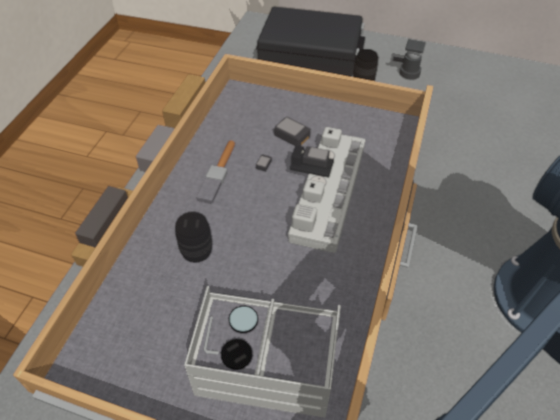

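View pics/wrist0.png

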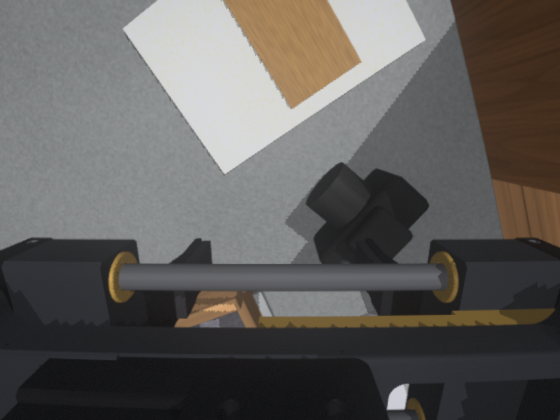

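```bash
python3 - <<'E'
from rig import bot
import pickle
from h import *
cs={}
for n in ['side','top']:
    c=bot.capture(n); cs[n]=c; pickle.dump(c,open(n+'.pkl','wb')); W=pts(c)
    for l in ['battery','charger','strip','rocker1','rocker6','dehumidifier','organiser','pad_empty_top','filter','cap','hexkey','lens','brush']:
        try:
            for r in bot.regions_of(l,c)[:5]:
                m=r['region']; print(n,l,round(r['p'],2),np.round(r['extent']),m.sum(),np.nanmedian(W[m],0).round(3) if m.any() else '')
        except Exception as e: print(n,l,e)
W=pts(cs['top']);
im=cs['top']['pixels']
save('t1.png',cv2.resize(im[210:310,260:430],None,fx=4.6,fy=4.6,interpolation=cv2.INTER_CUBIC))
save('t2.png',cv2.resize(im[200:335,90:210],None,fx=4.4,fy=4.4,interpolation=cv2.INTER_CUBIC))
save('s1.png',cv2.resize(cs['side']['pixels'][110:260,240:420],None,fx=4,fy=4,interpolation=cv2.INTER_CUBIC))
E
```

```text
side battery 0.78 [316. 154.  25.  18.] 408 [ 0.528 -0.169  0.079]
side battery 0.72 [265. 162.  13.  18.] 170 [ 0.655 -0.176  0.016]
side battery 0.57 [292. 131.  40.  33.] 730 [ 0.618 -0.288  0.031]
side charger 0.76 [311. 160.  42.  35.] 591 [ 0.551 -0.162  0.05 ]
side strip 0.96 [328. 197.  75. 123.] 3764 [ 0.467 -0.099  0.035]
side strip 0.32 [311. 162.  41.  33.] 585 [ 0.55  -0.161  0.049]
side rocker1 0.58 [336. 201.  13.  15.] 111 [ 0.452 -0.091  0.036]
side rocker1 0.55 [348. 162.  12.  12.] 95 [ 0.457 -0.227  0.036]
side rocker1 0.49 [330. 230.  16.  17.] 123 [ 0.45  -0.012  0.036]
side rocker1 0.4 [348. 176.  15.  17.] 112 [ 0.455 -0.185  0.036]
side rocker1 0.39 [353. 146.  11.  14.] 97 [ 0.458 -0.274  0.036]
side rocker6 0.58 [336. 201.  13.  15.] 111 [ 0.452 -0.091  0.036]
side rocker6 0.55 [348. 162.  12.  12.] 95 [ 0.457 -0.227  0.036]
side rocker6 0.49 [330. 230.  16.  17.] 123 [ 0.45  -0.012  0.036]
side rocker6 0.4 [348. 176.  15.  17.] 112 [ 0.455 -0.185  0.036]
side rocker6 0.39 [353. 146.  11.  14.] 97 [ 0.458 -0.274  0.036]
side dehumidifier 0.56 [305. 219.  24
[... 1559 characters left out ...]
63 [364. 279.  20.  10.] 146 [ 0.456 -0.185  0.036]
top rocker6 0.54 [345. 280.  20.   6.] 153 [ 0.455 -0.14   0.035]
top rocker6 0.52 [384. 277.  19.   9.] 148 [ 0.459 -0.229  0.036]
top rocker6 0.47 [291. 280.  17.   8.] 141 [ 0.451 -0.011  0.036]
top dehumidifier 0.73 [289. 258.  20.  20.] 346 [ 0.508 -0.007  0.077]
top organiser 0.65 [151. 271.  91. 114.] 2993 [0.489 0.293 0.097]
top pad_empty_top 0.93 [152. 298.  64.  54.] 2724 [0.431 0.296 0.098]
top filter 0.58 [164. 247.  22.  21.] 421 [0.538 0.277 0.105]
top cap 0.6 [133. 255.  24.  28.] 465 [0.524 0.34  0.107]
top lens 0.61 [238. 173.  28.  34.] 794 [0.706 0.101 0.091]
top brush 0.91 [333. 158.  79.  27.] 987 [ 0.752 -0.099  0.019]
```

View pics/t1.png

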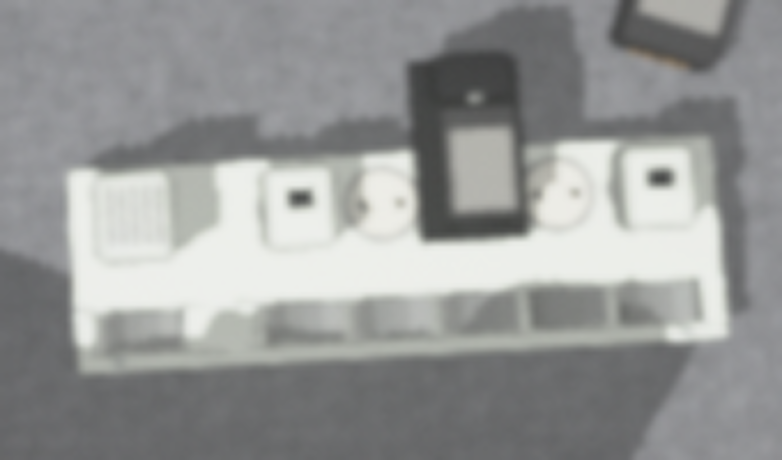

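View pics/t2.png

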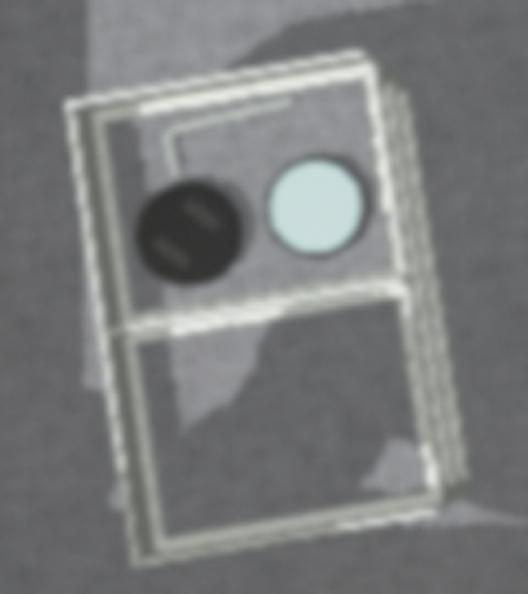

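View pics/s1.png

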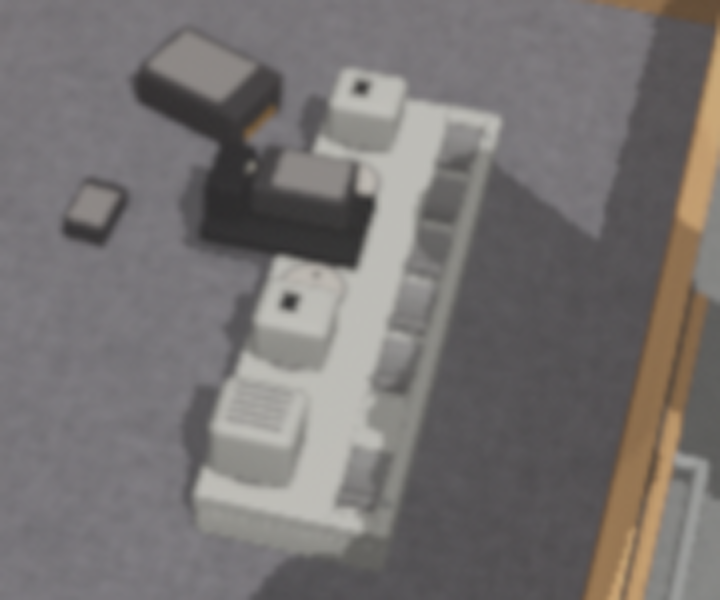

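```bash
python3 - <<'E'
import pickle
from h import *
for n in ['side','top']:
    c=pickle.load(open(n+'.pkl','rb')); W=pts(c).reshape(-1,3); col=c['pixels'].reshape(-1,3).mean(1)
    f=lambda b:W[(W[:,0]>b[0])&(W[:,0]<b[1])&(W[:,1]>b[2])&(W[:,1]<b[3])]
    fl=f((.6,.68,-.1,.05)); print(n,'floor',np.median(fl[:,2]))
    g=f((.40,.6,-.36,.08)); dk=g[(g[:,2]>.025)&(g[:,2]<.06)]
    r=cv2.minAreaRect((dk[:,:2]*1000).astype(np.float32)); print('strip rect',r, 'deck z hist',np.percentile(dk[:,2],[5,25,50,75]))
    o=f((.33,.65,.18,.46)); o=o[o[:,2]>.085]; print('org',cv2.minAreaRect((o[:,:2]*1000).astype(np.float32)), 'z',np.percentile(o[:,2],[5,25,50,75,99]))
    b=f((.48,.60,-.23,-.12)); b=b[(b[:,2]>.072)&(b[:,2]<.086)]; print('bat/top',len(b),cv2.minAreaRect((b[:,:2]*1000).astype(np.float32)), np.median(b,0))
E
```

```text
side floor 0.0018925881710372128
strip rect ((514.9562377929688, -145.9180145263672), (161.38998413085938, 348.5286560058594), 1.761908769607544) deck z hist [0.03057647 0.03462109 0.03640352 0.03909277]
org ((485.9835510253906, 305.3229675292969), (232.17141723632812, 153.270751953125), 8.475028991699219) z [0.09518581 0.0976764  0.099371   0.10522213 0.12961448]
bat/top 457 ((542.6048583984375, -178.00474548339844), (80.33926391601562, 42.28231430053711), 2.0075347423553467) [ 0.53945657 -0.17460204  0.07889828]
top floor 0.0013480384281208124
strip rect ((515.5587768554688, -148.69215393066406), (159.12347412109375, 345.9130859375), 1.8860031366348267) deck z hist [0.03062097 0.03391682 0.03587643 0.03811258]
org ((487.9376220703125, 304.19476318359375), (232.23538208007812, 151.3334197998047), 8.465336799621582) z [0.09386049 0.09685639 0.09907201 0.10325372 0.13000372]
bat/top 556 ((545.3150634765625, -179.43740844726562), (82.41283416748047, 38.91628646850586), 2.069695472717285) [ 0.54230054 -0.17861555  0.07869872]
```

```bash
python3 - <<'E'
import pickle
from h import *
th=np.radians(2.0)
for n in ['side','top']:
    c=pickle.load(open(n+'.pkl','rb')); W=pts(c).reshape(-1,3); br=c['pixels'].reshape(-1,3).astype(float).mean(1)
    for deg in [1.5,2.0,2.5]:
        th=np.radians(deg); R=np.array([[np.cos(th),-np.sin(th)],[np.sin(th),np.cos(th)]])
        uv=(W[:,:2]-[0.487,-.145])@R   # strip coords approx
        s=(abs(W[:,2]-.0362)<.0025)
        # -x edge as function of y ; deck band
        e=[]
        for v in np.arange(-.15,.16,.03):
            m=s&(abs(uv[:,1]-v)<.015)&(abs(uv[:,0])<.09); e.append((np.nanpercentile(uv[m,0],2)*1000).round(1))
        m=s&(uv[:,0]>-.04)&(uv[:,0]<0.0)&(abs(uv[:,1])<.2)
        print(n,deg,'xmin',e,'y ext',np.percentile(uv[m,1],[.5,99.5])*1000)
    m=s&(uv[:,0]>-.015)&(uv[:,0]<0.0)&(abs(uv[:,1])<.15); print('deck z',np.median(W[m,2]))
    # rocker regions high pts: raised ends
    m=(W[:,2]>.0405)&(W[:,2]<.046)&(uv[:,0]>-.05)&(uv[:,0]<-.015)&(abs(uv[:,1])<.17)
    print('raised',np.c_[uv[m],W[m,2]][np.argsort(uv[m,1])].round(3)[::4].tolist())
    wl=W[(W[:,0]>.25)&(W[:,0]<.36)&(abs(W[:,1])<.3)&(W[:,2]>.03)]; print('front wall',wl[:,0].min() if len(wl) else None,np.nanpercentile(wl,[1,50,99],axis=0) if len(wl) else None)
E
```

```text
side 1.5 xmin [np.float64(-51.0), np.float64(-50.6), np.float64(-51.1), np.float64(-51.1), np.float64(-50.5), np.float64(-50.7), np.float64(-51.9), np.float64(-51.4), np.float64(-51.6), np.float64(-51.5), np.float64(-52.3)] y ext [-160.84004766  168.50067193]
side 2.0 xmin [np.float64(-52.2), np.float64(-51.7), np.float64(-51.9), np.float64(-51.6), np.float64(-50.8), np.float64(-50.7), np.float64(-51.6), np.float64(-50.9), np.float64(-50.8), np.float64(-50.5), np.float64(-50.7)] y ext [-160.62317655  169.40357269]
side 2.5 xmin [np.float64(-53.5), np.float64(-52.9), np.float64(-52.0), np.float64(-52.5), np.float64(-51.5), np.float64(-50.7), np.float64(-51.3), np.float64(-50.5), np.float64(-50.0), np.float64(-49.5), np.float64(-49.4)] y ext [-160.37257713  169.54327038]
deck z 0.036178160907294754
raised [[-0.036, -0.153, 0.041], [-0.034, -0.114, 0.043], [-0.044, -0.112, 0.041], [-0.035, -0.109, 0.041], [-0.027, -0.108, 0.043], [-0.032, -0.107, 0.042], [-0.029, -0.072, 0.041], [-0.03, -0.066, 0.044], [-0.036, -0.063, 0.042], [-0.038, -0.062, 0.041], [-0.024, -0.06, 0.045], [-0.034, -0
[... 1905 characters left out ...]
0.022, -0.021, 0.043], [-0.039, -0.02, 0.045], [-0.029, -0.019, 0.042], [-0.017, -0.013, 0.041], [-0.022, 0.016, 0.041], [-0.034, 0.019, 0.041], [-0.033, 0.022, 0.044], [-0.026, 0.023, 0.044], [-0.036, 0.024, 0.044], [-0.029, 0.026, 0.042], [-0.044, 0.032, 0.043], [-0.035, 0.061, 0.041], [-0.024, 0.065, 0.043], [-0.037, 0.066, 0.042], [-0.026, 0.068, 0.042], [-0.035, 0.069, 0.044], [-0.032, 0.071, 0.043], [-0.025, 0.107, 0.041], [-0.032, 0.148, 0.044], [-0.025, 0.149, 0.043], [-0.039, 0.151, 0.046], [-0.036, 0.153, 0.045], [-0.027, 0.154, 0.043]]
front wall 0.2817695686935058 [[ 0.28391834 -0.29153975  0.03212956]
 [ 0.32055509 -0.00087684  0.09250719]
 [ 0.32825796  0.29277315  0.09983481]]
```

```bash
python3 -m crank '[{"offset":[0,0,0],"spin":-0.14},{"offset":[0,0,0],"spin":-0.14},{"offset":[0,0,0],"spin":-0.135},{"offset":[0,-0.03,-0.03],"spin":0},{"offset":[0,-0.03,-0.035],"spin":0},{"offset":[0,-0.03,-0.035],"spin":0},{"offset":[0,-0.03,-0.035],"spin":0},{"offset":[0,-0.03,-0.035],"spin":0},{"offset":[0,-0.03,-0.035],"spin":0},{"offset":[0,-0.02,-0.035],"spin":0},{"offset":[0,0,-0.04],"spin":0},{"offset":[0,0,-0.04],"spin":0}]' 0; python3 -c "
from rig import bot
s=bot.read_state();print(s['position'],s['tcp_rot'].round(4),s['joint_positions'].round(1),s['time_s'])"
```

```text
time_s: 2.75
position: [0.4435, 0.2661, 0.4047]
tcp_rot: [[0.001, -0.999, -0.035], [0.0, -0.035, 0.999], [-1.0, -0.001, 0.0]]
force: [-0.1, 0.1, 0.2]
opening: 0.031
[0.44354052 0.26606241 0.40474463] [[ 6.000e-04 -9.994e-01 -3.470e-02]
 [ 1.000e-04 -3.470e-02  9.994e-01]
 [-1.000e+00 -6.000e-04  0.000e+00]] [ 18.6  21.9  97.4  -0.   60.6 -73.4] 2.75
```

```bash
python3 -m crank '[{"offset":[0,0,-0.045],"spin":0},{"offset":[0,0,-0.045],"spin":0},{"offset":[0,0,-0.045],"spin":0},{"offset":[0,0,-0.045],"spin":0},{"offset":[0,0,-0.045],"spin":0},{"offset":[0,0,-0.045],"spin":0},{"offset":[0,0,-0.045],"spin":0},{"offset":[0,0,-0.045],"spin":0},{"offset":[0,0,-0.045],"spin":0},{"offset":[0,0,-0.045],"spin":0},{"offset":[0,0,-0.045],"spin":0},{"offset":[0,0,-0.045],"spin":0}]'; python3 - <<'E'
from rig import bot
from h import *
import pickle
c=bot.capture('wrist'); pickle.dump(c,open('w1.pkl','wb')); save('w1.png',c['pixels'])
s=bot.read_state();print(s['position'],s['joint_positions'].round(1),s['time_s'])
E
```

```text
time_s: 3.95
position: [0.4616, -0.2739, 0.405]
tcp_rot: [[0.001, -0.999, -0.035], [-0.0, -0.035, 0.999], [-1.0, -0.001, -0.0]]
force: [0.6, -0.2, -0.5]
opening: 0.002
[ 0.46264667 -0.28085732  0.40543373] [ -43.    23.6   94.3   -0.3   61.6 -134.7] 4.0
```

View pics/w1.png

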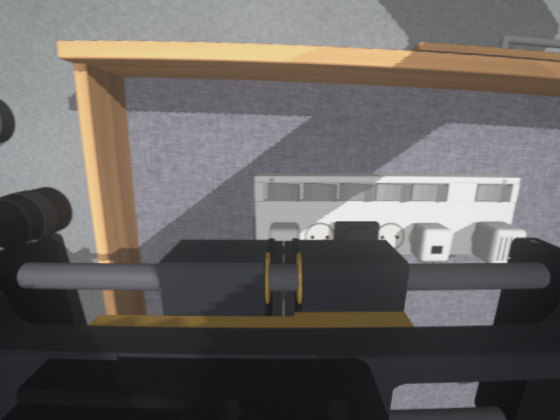

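```bash
python3 - <<'E'
import pickle
from h import *
c=pickle.load(open('w1.pkl','rb')); W=pts(c).reshape(-1,3)
th=np.radians(2); R=np.array([[np.cos(th),-np.sin(th)],[np.sin(th),np.cos(th)]])
uv=(W[:,:2]-[0.487,-.145])@R
s=(abs(W[:,2]-.036)<.003)&(abs(uv[:,0])<.07)&(abs(uv[:,1])<.2)
e=[]
for v in np.arange(-.15,.16,.03):
    m=s&(abs(uv[:,1]-v)<.015); e.append((np.nanpercentile(uv[m,0],2)*1000).round(1))
m=s&(uv[:,0]>-.05)&(uv[:,0]<0.0); print(e,np.percentile(uv[m,1],[.5,99.5])*1000)
m=s&(uv[:,0]>-.015)&(uv[:,0]<0.0); print(np.median(W[m,2]))
im=c['pixels'].copy()
for u,v in [(-.0305,-.1477),(-.0305,-.1277),(-.0305,.0723),(-.0305,.1333),(-.0505,-.1627),(-.0505,.169)]:
    p=R@[u,v]+[.487,-.145]; q=proj(c,np.r_[p,.036]); cv2.circle(im,tuple(int(round(t)) for t in q[0]),2,(0,0,255),-1); print(p,q)
save('w1c.png',cv2.resize(im[160:270,240:540],None,fx=2.6,fy=2.6,interpolation=cv2.INTER_CUBIC))
E
```

```text
[np.float64(-52.8), np.float64(-53.8), np.float64(-52.8), np.float64(-53.7), np.float64(-53.8), np.float64(-52.8), np.float64(-52.9), np.float64(-54.0), np.float64(-51.9), np.float64(-52.1), np.float64(-53.3)] [-160.89031021  166.69793728]
0.035729695836061254
[ 0.46167324 -0.29367446] [[267.65631601 195.05957794]]
[ 0.46097525 -0.27368664] [[283.91039964 195.03859802]]
[ 0.45399535 -0.07380848] [[444.41264357 195.0743082 ]]
[ 0.45186648 -0.01284564] [[491.47480325 195.17543432]]
[ 0.44220891 -0.30936331] [[255.06199721 178.90054413]]
[0.43063275 0.02213463] [[521.45707973 179.54388111]]
```

View pics/w1c.png

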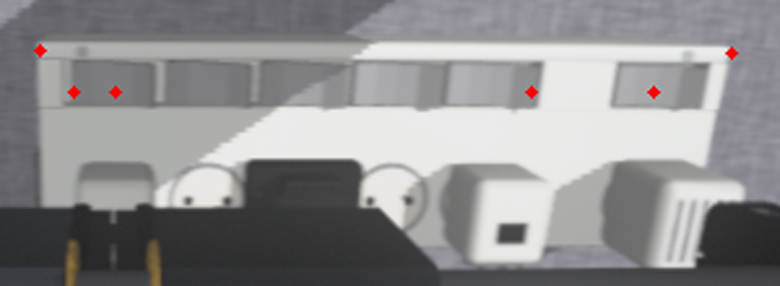

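```bash
python3 -m crank '[{"offset":[0.01,0.0035,-0.024],"spin":0},{"offset":[0.04,0,0],"spin":0},{"offset":[0.04,0,0],"spin":0},{"offset":[0.04,0,0],"spin":0},{"offset":[0.03,0,0],"spin":0},{"offset":[0.015,0,0],"spin":0},{"offset":[0,0,0],"spin":0},{"offset":[0,0,0],"spin":0}]'; python3 - <<'E'
from rig import bot
from h import *
c=bot.capture('side'); p=c['pixels']; save('s2.png',cv2.resize(p[80:280,240:460],None,fx=3,fy=3,interpolation=cv2.INTER_CUBIC))
s=bot.read_state();print(s['position'],s['force'],s['time_s'])
E
```

```text
time_s: 4.8
position: [0.4594, -0.2962, 0.23]
tcp_rot: [[0.0, -0.999, -0.035], [-0.0, -0.035, 0.999], [-1.0, -0.0, -0.0]]
force: [-0.5, 0.4, 0.3]
opening: 0.002
[ 0.45961687 -0.29632379  0.23061119] [ 0.28274063 -0.54224553  0.76526878] 4.85
```

View pics/s2.png

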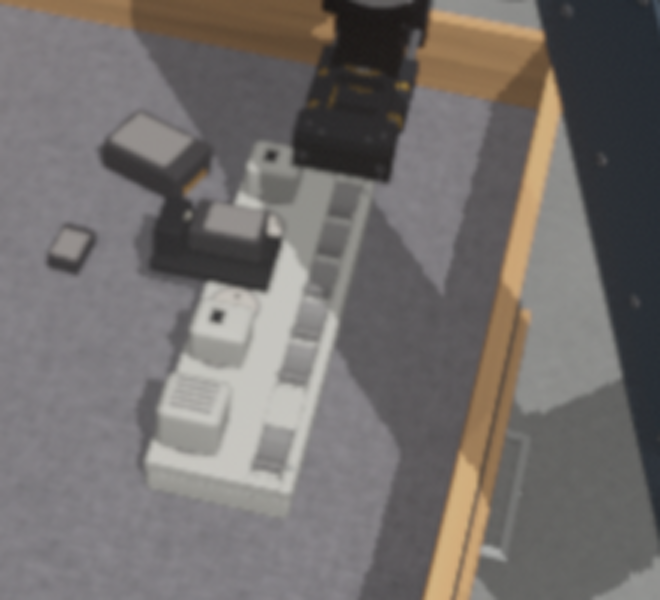

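```bash
python3 -m crank '[{"offset":[0,0,-0.009],"spin":0},{"offset":[0.006,0,0],"spin":0},{"offset":[0.003,0,0],"spin":0},{"offset":[0,0,0],"spin":0},{"offset":[0,0,0],"spin":0}]';  python3 -m crank '[{"offset":[0.001,0,0],"spin":0},{"offset":[0,0,0],"spin":0},{"offset":[0,0,0],"spin":0}]';python3 -m crank '[{"offset":[0.001,0,0],"spin":0},{"offset":[0,0,0],"spin":0},{"offset":[0,0,0],"spin":0}]'
```

```text
time_s: 5.35
position: [0.4593, -0.305, 0.2207]
tcp_rot: [[-0.0, -0.999, -0.035], [0.0, -0.035, 0.999], [-1.0, 0.0, 0.0]]
force: [-0.6, -0.1, 0.4]
opening: 0.009
time_s: 5.65
position: [0.4595, -0.305, 0.2198]
tcp_rot: [[0.0, -0.999, -0.035], [-0.0, -0.035, 0.999], [-1.0, -0.0, -0.0]]
force: [0.5, -1.4, -0.4]
opening: 0.004
time_s: 5.95
position: [0.4595, -0.3051, 0.2187]
tcp_rot: [[-0.0, -0.999, -0.035], [0.0, -0.035, 0.999], [-1.0, 0.0, 0.0]]
force: [0.5, 1.3, -0.1]
opening: 0.006
```

```bash
for i in 1 2; do python3 -m crank '[{"offset":[0.0007,0,0],"spin":0},{"offset":[0,0,0],"spin":0},{"offset":[0,0,0],"spin":0}]' | egrep 'pos|force'; done
```

```text
position: [0.4595, -0.3051, 0.218]
force: [0.4, 0.0, 0.1]
position: [0.4595, -0.3051, 0.2177]
force: [-0.7, 1.2, 3.9]
```

```bash
python3 -m crank '[{"offset":[-0.0024,0,0],"spin":0},{"offset":[0,0,0],"spin":0},{"offset":[0,0,0.008],"spin":0},{"offset":[0,0,0.008],"spin":0},{"offset":[0,0,0.008],"spin":0},{"offset":[0,0,0.008],"spin":0},{"offset":[0,0,0.008],"spin":0},{"offset":[0,0,0],"spin":0}]'
```

```text
time_s: 7.35
position: [0.4578, -0.2636, 0.2198]
tcp_rot: [[-0.001, -0.999, -0.036], [0.001, -0.036, 0.999], [-1.0, 0.001, 0.001]]
force: [-0.2, 0.5, -1.0]
opening: 0.007
```

```bash
python3 -m crank '[{"offset":[0,0,0.01],"spin":0},{"offset":[0,0,0.01],"spin":0},{"offset":[0,0,0.01],"spin":0},{"offset":[0,0,0.01],"spin":0},{"offset":[0,0,0.01],"spin":0},{"offset":[0,0,0.01],"spin":0},{"offset":[0,0,0.01],"spin":0},{"offset":[0,0,0.01],"spin":0},{"offset":[0,0,0.01],"spin":0},{"offset":[0,0,0.01],"spin":0}]'
```

```text
time_s: 8.35
position: [0.4546, -0.1644, 0.2198]
tcp_rot: [[0.0, -0.999, -0.035], [0.0, -0.035, 0.999], [-1.0, -0.0, 0.0]]
force: [-0.1, 0.2, 0.8]
opening: 0.008
```

```bash
python3 - <<'E'
from rig import bot
from h import *
c=bot.capture('side'); p=c['pixels']; save('s3.png',cv2.resize(p[100:270,280:400],None,fx=4,fy=4,interpolation=cv2.INTER_CUBIC))
c=bot.capture('wrist'); p=c['pixels']; save('w3.png',p)
print(bot.read_state()['position'])
E
```

```text
[ 0.45395326 -0.1634873   0.21961386]
```

View pics/s3.png

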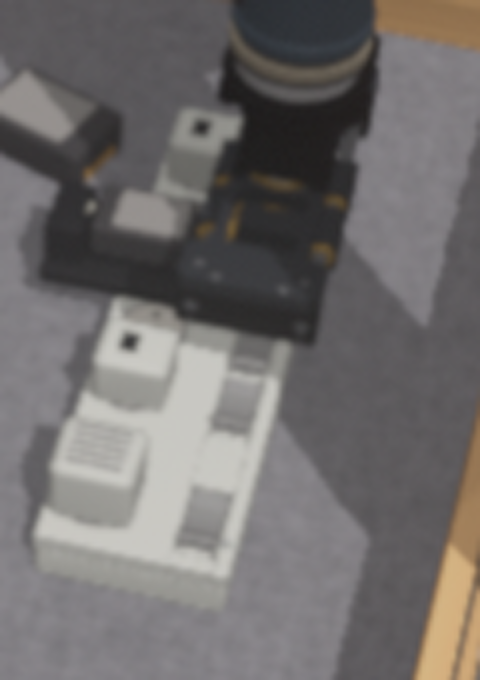

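View pics/w3.png

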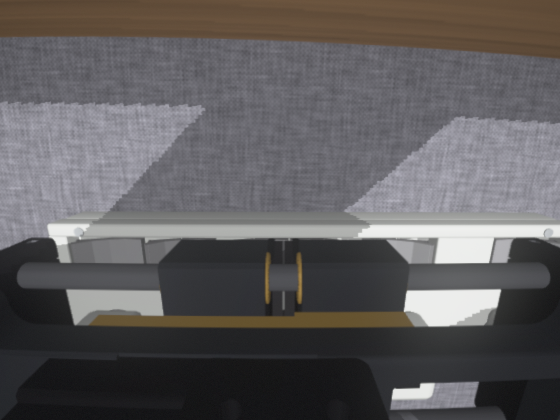

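```bash
python3 -m crank '[{"offset":[0,0,0.01],"spin":0},{"offset":[0,0,0.01],"spin":0},{"offset":[0,0,0.01],"spin":0},{"offset":[0,0,0.01],"spin":0},{"offset":[0,0,0.01],"spin":0},{"offset":[0,0,0.01],"spin":0},{"offset":[0,0,0.01],"spin":0},{"offset":[0,0,0.01],"spin":0},{"offset":[0,0,0.01],"spin":0},{"offset":[0,0,0],"spin":0}]'
```

```text
time_s: 9.45
position: [0.4508, -0.0737, 0.2197]
tcp_rot: [[-0.002, -0.999, -0.037], [0.001, -0.037, 0.999], [-1.0, 0.002, 0.001]]
force: [-0.5, -0.1, 0.4]
opening: 0.003
```

Lift, back off in -x and look.

```bash
python3 -m crank '[{"offset":[-0.03,0,0],"spin":0},{"offset":[-0.05,0,0],"spin":0},{"offset":[-0.05,0,0],"spin":0},{"offset":[-0.04,0,0],"spin":0},{"offset":[0,0,0.04],"spin":0},{"offset":[0,0,0.05],"spin":0},{"offset":[0,0,0.05],"spin":0},{"offset":[0,0,0.05],"spin":0},{"offset":[0,0,0],"spin":0}]' 0.07; python3 - <<'E'
from rig import bot
from h import *
import pickle
c=bot.capture('side'); pickle.dump(c,open('side4.pkl','wb'));p=c['pixels']; save('s4.png',cv2.resize(p[110:260,260:400],None,fx=4,fy=4,interpolation=cv2.INTER_CUBIC))
c=bot.capture('top'); pickle.dump(c,open('top4.pkl','wb')); p=c['pixels'];save('t4.png',cv2.resize(p[210:310,260:430],None,fx=4.6,fy=4.6,interpolation=cv2.INTER_CUBIC))
print(bot.read_state()['position'],bot.read_state()['time_s'])
E
```

```text
time_s: 10.35
position: [0.4432, 0.1195, 0.3898]
tcp_rot: [[-0.001, -0.999, -0.043], [0.002, -0.043, 0.999], [-1.0, 0.001, 0.002]]
force: [-0.4, -1.0, 0.0]
opening: 0.741
[0.44423444 0.11577318 0.38966644] 10.45
```

View pics/s4.png

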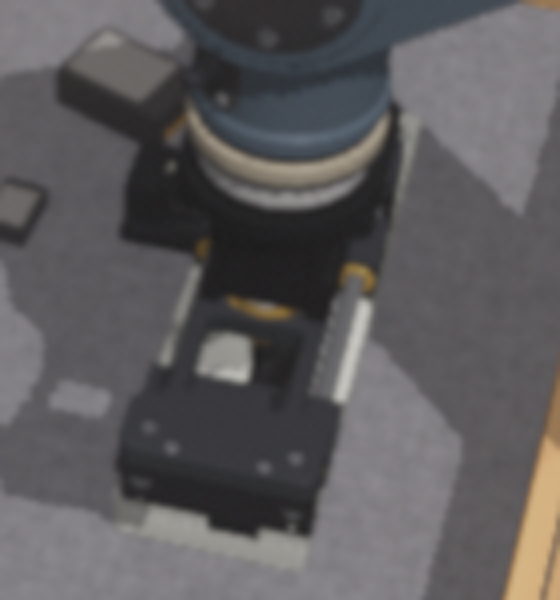

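View pics/t4.png

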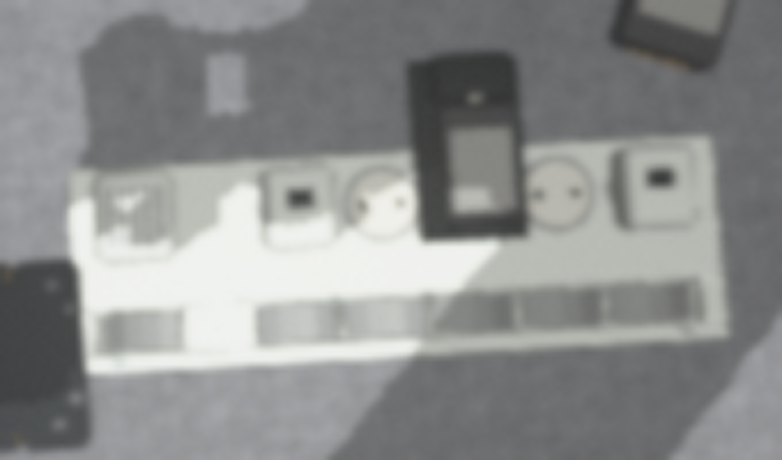

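```bash
python3 - <<'E'
import pickle
from h import *
th=np.radians(2); R=np.array([[np.cos(th),-np.sin(th)],[np.sin(th),np.cos(th)]])
for f in ['top.pkl','top4.pkl']:
    c=pickle.load(open(f,'rb')); W=pts(c).reshape(-1,3); uv=(W[:,:2]-[0.487,-.145])@R
    for i,mv in enumerate([-.1277,-.0827,-.0377,.0073,.0523,.1333]):
        s=(uv[:,0]>-.04)&(uv[:,0]<-.021)
        a=W[s&(uv[:,1]>mv-.019)&(uv[:,1]<mv-.011),2]; b=W[s&(uv[:,1]>mv+.010)&(uv[:,1]<mv+.018),2]
        print(f,i+1,'-y end',np.median(a).round(4),'+y end',np.median(b).round(4))
# battery
for f in ['top.pkl','side.pkl','top4.pkl']:
    c=pickle.load(open(f,'rb')); W=pts(c).reshape(-1,3)
    for cx,cy in[(.53,-.177)]:
        m=(abs(W[:,0]-cx)<.1)&(abs(W[:,1]-cy)<.04)&(abs(W[:,2]-.0795)<.003)
        uv=(W[m,:2]-[0.487,-.145])@R
        print(f,m.sum(),(np.percentile(uv,[1,3,50,97,99],axis=0)*1000).round(1).tolist(),np.median(W[m,2]))
        q=uv[(uv[:,0]<.062)]; print(' y range low-x part',(np.percentile(q,[1,99],axis=0)*1000).round(1).tolist(), cv2.minAreaRect((q*1000).astype(np.float32)))
E
```

```text
top.pkl 1 -y end 0.0332 +y end 0.0411
top.pkl 2 -y end 0.0347 +y end 0.0414
top.pkl 3 -y end 0.0335 +y end 0.041
top.pkl 4 -y end 0.0334 +y end 0.0412
top.pkl 5 -y end 0.0349 +y end 0.0419
top.pkl 6 -y end 0.0335 +y end 0.0395
top4.pkl 1 -y end 0.0418 +y end 0.034
top4.pkl 2 -y end 0.0425 +y end 0.0329
top4.pkl 3 -y end 0.0419 +y end 0.0334
top4.pkl 4 -y end 0.0414 +y end 0.0341
top4.pkl 5 -y end 0.0423 +y end 0.0348
top4.pkl 6 -y end 0.0337 +y end 0.0405
top.pkl 372 [[16.6, -54.3], [17.9, -53.7], [47.5, -36.1], [89.1, -18.7], [94.3, -17.6]] 0.07939917856961398
 y range low-x part [[16.4, -54.1], [61.7, -17.5]] ((38.79141616821289, -36.081756591796875), (37.62334060668945, 45.94267272949219), 89.23974609375)
side.pkl 310 [[14.7, -54.1], [15.7, -52.6], [47.4, -34.3], [89.9, -16.1], [91.6, -14.7]] 0.07956813631613657
 y range low-x part [[14.5, -54.4], [61.6, -14.8]] ((38.077476501464844, -34.31563949584961), (47.651065826416016, 41.07524490356445), 0.033435188233852386)
top4.pkl 368 [[16.8, -54.2], [18.3, -53.4], [48.0, -35.4], [91.8, -17.9], [94.1, -17.5]] 0.0792694837027399
 y range low-x part [[16.5, -54.1], [61.3, -17.5]] ((38.762359619140625, -35.902015686035156), (37.49625778198242, 45.86152648925781), 88.87458038330078)
```

```bash
python3 -m crank '[{"offset":[0,-0.012,-0.045],"spin":0.008},{"offset":[0,-0.012,-0.045],"spin":0},{"offset":[0,-0.012,-0.045],"spin":0},{"offset":[0,-0.012,-0.045],"spin":0},{"offset":[0,-0.012,-0.045],"spin":0},{"offset":[0,-0.012,-0.045],"spin":0},{"offset":[0,-0.002,-0.028],"spin":0},{"offset":[0.02,0,0],"spin":0},{"offset":[0,0,0],"spin":0},{"offset":[0,0,0],"spin":0}]' 0.065
```

```text
time_s: 11.45
position: [0.5262, -0.1823, 0.3692]
tcp_rot: [[-0.002, -1.0, -0.025], [0.001, -0.025, 1.0], [-1.0, 0.002, 0.001]]
force: [0.9, -0.6, 0.6]
opening: 0.745
```

```bash
python3 -m crank '[{"offset":[0.02,-0.005,0.003],"spin":-0.01},{"offset":[0.035,0,0],"spin":0},{"offset":[0.025,0,0],"spin":0},{"offset":[0,0,0],"spin":0},{"offset":[0,0,0],"spin":0}]'; python3 - <<'E'
from rig import bot
from h import *
c=bot.capture('top'); p=c['pixels'];save('t5.png',cv2.resize(p[180:310,290:430],None,fx=4.5,fy=4.5,interpolation=cv2.INTER_CUBIC))
c=bot.capture('wrist'); save('w5.png',c['pixels'])
for x in [(.531-.028,-.178,.0797),(.531,-.178-.019,.0797),(.531,-.178+.019,.0797)]: print(proj(c,x))
s=bot.read_state();print(s['position'],s['tcp_rot'].round(3))
E
```

```text
time_s: 11.95
position: [0.5322, -0.1778, 0.2905]
tcp_rot: [[0.0, -0.999, -0.038], [-0.0, -0.038, 0.999], [-1.0, -0.0, -0.0]]
force: [0.1, -0.1, 0.6]
opening: 0.747
[[286.20710319 198.53016625]]
[[257.62382506 236.52272381]]
[[311.60365535 238.4101358 ]]
[ 0.53269802 -0.17817837  0.29152953] [[ 0.003 -0.999 -0.038]
 [-0.002 -0.038  0.999]
 [-1.    -0.003 -0.002]]
```

View pics/t5.png

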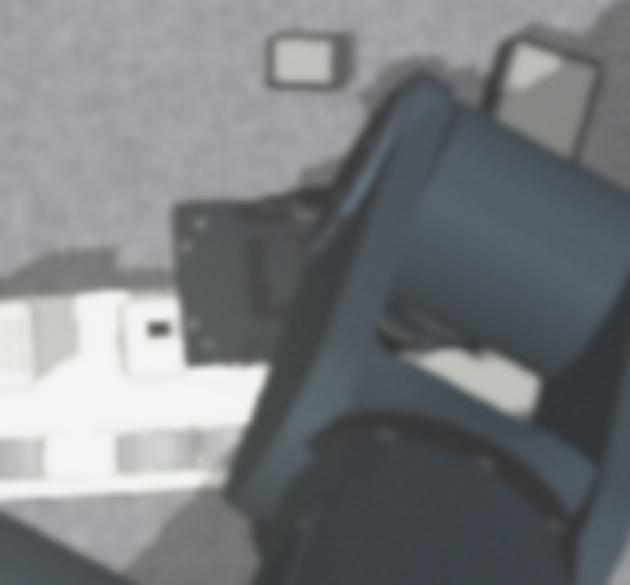

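View pics/w5.png

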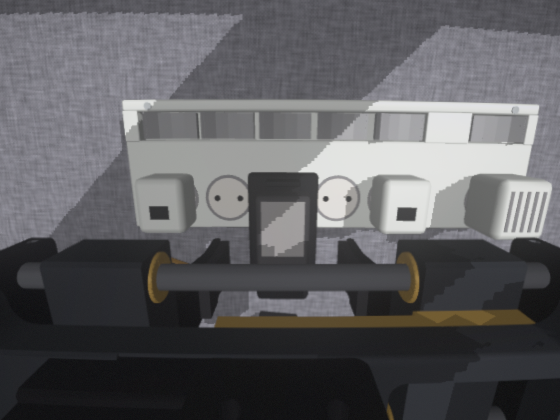

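```bash
python3 -m crank '[{"offset":[0.02,0.002,0],"spin":0},{"offset":[0.02,0,0],"spin":0},{"offset":[0.008,0,0],"spin":0},{"offset":[0,0,0],"spin":0},{"offset":[0,0,0],"spin":0}]'
```

```text
time_s: 12.55
position: [0.5305, -0.1783, 0.2428]
tcp_rot: [[0.002, -0.999, -0.037], [-0.001, -0.037, 0.999], [-1.0, -0.002, -0.001]]
force: [-1.0, 0.5, 0.3]
opening: 0.749
```

```bash
python3 -m crank '[{"offset":[0,0,0],"spin":0},{"offset":[0,0,0],"spin":0},{"offset":[0,0,0],"spin":0},{"offset":[0,0,0],"spin":0},{"offset":[0,0,0],"spin":0},{"offset":[0,0,0],"spin":0}]' 0.02
```

```text
time_s: 13.15
position: [0.5301, -0.1781, 0.242]
tcp_rot: [[0.0, -0.999, -0.037], [-0.0, -0.037, 0.999], [-1.0, -0.0, -0.0]]
force: [-0.1, -0.1, 2.1]
opening: 0.435
```

```bash
python3 -m crank '[{"offset":[-0.005,0,0],"spin":0},{"offset":[-0.01,0,0],"spin":0},{"offset":[-0.02,0,0],"spin":0},{"offset":[-0.03,0,0],"spin":0},{"offset":[-0.03,0,0],"spin":0},{"offset":[-0.03,0,0],"spin":0},{"offset":[-0.02,0,0],"spin":0},{"offset":[0,0,0],"spin":0}]'; python3 - <<'E'
from rig import bot
from h import *
c=bot.capture('wrist'); save('w6.png',c['pixels'])
c=bot.capture('side'); save('s6.png',c['pixels'])
s=bot.read_state();print(s['position'],s['force'],s['opening'])
E
```

```text
time_s: 13.95
position: [0.5307, -0.1783, 0.3904]
tcp_rot: [[0.007, -0.999, -0.037], [-0.004, -0.037, 0.999], [-1.0, -0.007, -0.004]]
force: [-0.1, 0.1, -1.0]
opening: 0.433
[ 0.52970329 -0.17781423  0.38693968] [ 0.23370233  0.96811132 -0.55535568] 0.4350098693482623
```

View pics/w6.png

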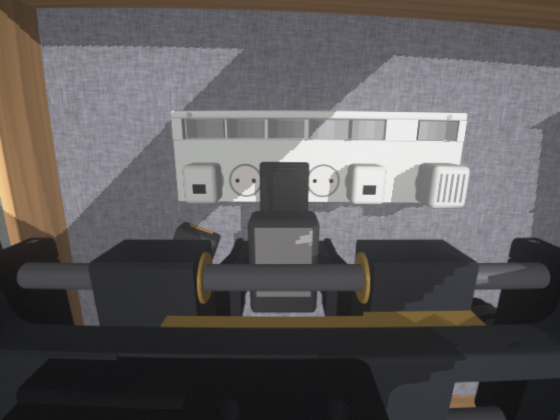

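View pics/s6.png

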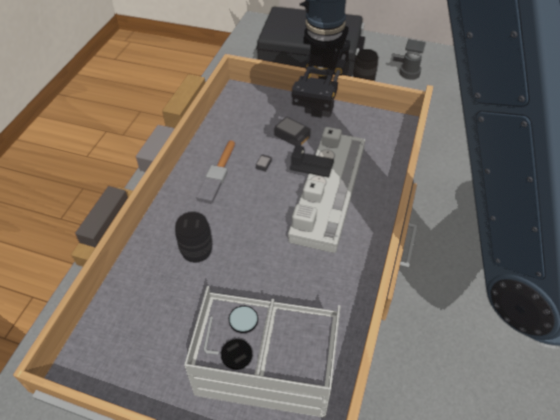

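```bash
python3 - <<'E'
import pickle
from h import *
th=np.radians(8.47); R=np.array([[np.cos(th),-np.sin(th)],[np.sin(th),np.cos(th)]])
for f in ['top.pkl','side.pkl']:
    c=pickle.load(open(f,'rb')); W=pts(c).reshape(-1,3)
    uv=(W[:,:2]-[.487,.304])@R
    m=(W[:,2]>.103)&(abs(uv[:,0])<.125)&(abs(uv[:,1])<.085)
    h=lambda k:print(f,k)
    for name,mm in [('walls>.12',(W[:,2]>.12)),('lip',(W[:,2]>.102)&(W[:,2]<.108))]:
        q=uv[m&mm]; print(f,name,(np.percentile(q,[1,99],axis=0)*1000).round(1).tolist())
    p=(abs(W[:,2]-.099)<.003)&(uv[:,0]>-.12)&(uv[:,0]<-.0)&(abs(uv[:,1])<.08)
    print('pad',(np.percentile(uv[p],[1,50,99],axis=0)*1000).round(1).tolist(),np.median(W[p,2]))
print(np.array([.487,.304])+R@[-.058,0])
E
```

```text
top.pkl walls>.12 [[-114.9, -71.0], [116.6, 75.4]]
top.pkl lip [[-110.2, -75.1], [113.8, 72.9]]
pad [[-110.6, -69.7], [-56.2, 1.9], [-2.8, 72.2]] 0.09850719491094173
side.pkl walls>.12 [[-116.4, -68.4], [114.8, 77.5]]
side.pkl lip [[-110.6, -73.7], [112.1, 77.0]]
pad [[-111.7, -71.0], [-58.7, 1.6], [-3.9, 76.5]] 0.09855634662983054
[0.4296326  0.29545709]
```

```bash
python3 -m crank '[{"offset":[0,0.004,0.02],"spin":0},{"offset":[0,0.008,0.045],"spin":0},{"offset":[0,0.008,0.045],"spin":0},{"offset":[0,0.008,0.045],"spin":0},{"offset":[0,0.008,0.045],"spin":0},{"offset":[0,0.008,0.045],"spin":0},{"offset":[0,0.008,0.045],"spin":0},{"offset":[0,0.008,0.045],"spin":0},{"offset":[0,0.008,0.045],"spin":0},{"offset":[0,0.008,0.045],"spin":0},{"offset":[0,0.005,0.03],"spin":0},{"offset":[0,0,0.015],"spin":0}]'; python3 -m crank '[{"offset":[0,0,0],"spin":-0.05},{"offset":[0,0,0],"spin":-0.06},{"offset":[0,0,0],"spin":0},{"offset":[0,0,0],"spin":0}]'
```

```text
time_s: 15.25
position: [0.4289, 0.2912, 0.3851]
tcp_rot: [[-0.005, -0.999, -0.041], [-0.001, -0.041, 0.999], [-1.0, 0.005, -0.001]]
force: [-0.2, 0.2, -0.8]
opening: 0.433
time_s: 15.65
position: [0.4312, 0.2883, 0.3859]
tcp_rot: [[-0.002, -0.989, -0.145], [-0.001, -0.145, 0.989], [-1.0, 0.002, -0.001]]
force: [-0.0, -0.1, -1.1]
opening: 0.439
```

```bash
python3 -m crank '[{"offset":[0.02,0,0.007],"spin":0},{"offset":[0.03,0,0],"spin":0},{"offset":[0.025,0,0],"spin":0},{"offset":[0.015,0,0],"spin":0},{"offset":[0.004,0,0],"spin":0},{"offset":[0,0,0],"spin":0},{"offset":[0,0,0],"spin":0}]'; python3 - <<'E'
from rig import bot
from h import *
c=bot.capture('side'); save('s7.png',cv2.resize(c['pixels'][260:420,170:370],None,fx=3.5,fy=3.5,interpolation=cv2.INTER_CUBIC))
s=bot.read_state();print(s['position'],s['force'],s['opening'])
E
```

```text
time_s: 16.35
position: [0.431, 0.2955, 0.2934]
tcp_rot: [[0.001, -0.989, -0.146], [0.001, -0.146, 0.989], [-1.0, -0.001, 0.0]]
force: [0.9, 0.4, -1.2]
opening: 0.433
[0.43103881 0.29560087 0.29364061] [ 0.77848563 -0.85264149 -0.92943644] 0.43251007163994787
```

View pics/s7.png

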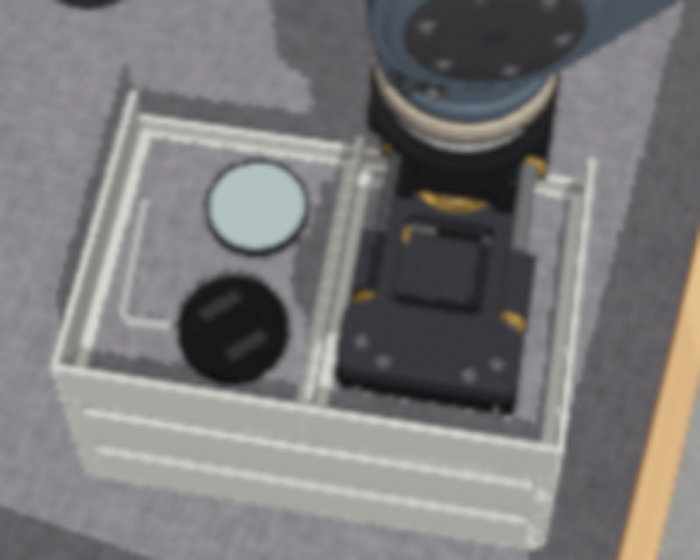

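Centred in the compartment. Lower the last ~10 mm in small steps.

```bash
python3 -m crank '[{"offset":[0.005,0,0],"spin":0},{"offset":[0.003,0,0],"spin":0},{"offset":[0,0,0],"spin":0},{"offset":[0,0,0],"spin":0}]' | egrep 'pos|force'; for i in 1 2; do python3 -m crank '[{"offset":[0.001,0,0],"spin":0},{"offset":[0,0,0],"spin":0},{"offset":[0,0,0],"spin":0}]' | egrep 'pos|force'; done
```

```text
position: [0.4306, 0.2955, 0.2848]
force: [0.5, -0.4, -1.1]
position: [0.4306, 0.2956, 0.2838]
force: [-0.4, 1.3, -0.7]
position: [0.4307, 0.2956, 0.283]
force: [-0.5, -0.8, 2.3]
```

```bash
python3 -m crank '[{"offset":[0.0004,0,0],"spin":0},{"offset":[0,0,0],"spin":0},{"offset":[0,0,0],"spin":0}]' | egrep 'pos|force'; python3 -m crank '[{"offset":[0,0,0],"spin":0},{"offset":[0,0,0],"spin":0},{"offset":[0,0,0],"spin":0},{"offset":[0,0,0],"spin":0}]' 0.058
```

```text
position: [0.4306, 0.2956, 0.283]
force: [-0.8, -0.5, 5.3]
time_s: 18.1
position: [0.4306, 0.2955, 0.2821]
tcp_rot: [[-0.0, -0.989, -0.147], [-0.0, -0.147, 0.989], [-1.0, 0.0, -0.0]]
force: [0.3, 0.1, 0.3]
opening: 0.644
```

```bash
python3 -m crank '[{"offset":[-0.01,0,0],"spin":0},{"offset":[-0.02,0,0],"spin":0},{"offset":[-0.04,0,0],"spin":0},{"offset":[-0.04,0,0],"spin":0},{"offset":[-0.03,0,0],"spin":0},{"offset":[0,0,-0.04],"spin":0},{"offset":[0,0,-0.05],"spin":0},{"offset":[0,0,-0.05],"spin":0},{"offset":[0,0,-0.05],"spin":0},{"offset":[0,0,-0.04],"spin":0},{"offset":[0,0,0],"spin":0}]'; python3 - <<'E'
from rig import bot
from h import *
for n in ['side','top']:
    c=bot.capture(n); W=pts(c); im=c['pixels']
    save(n+'8.png',im); 
    if n=='top': save('t8c.png',cv2.resize(im[200:335,90:210],None,fx=4.4,fy=4.4,interpolation=cv2.INTER_CUBIC))
    for r in bot.regions_of('battery',c)[:4]:
        print(n,r['p'],r['extent'],np.nanmedian(W[r['region']],0).round(4),np.nanpercentile(W[r['region']][:,2],[10,90]))
    Wf=W.reshape(-1,3); th=np.radians(2); R=np.array([[np.cos(th),-np.sin(th)],[np.sin(th),np.cos(th)]]); uv=(Wf[:,:2]-[0.487,-.145])@R
    for i,mv in enumerate([-.1277,-.0827,-.0377,.0073,.0523,.1333]):
        s=(uv[:,0]>-.04)&(uv[:,0]<-.021)
        print(i+1,np.median(Wf[s&(uv[:,1]>mv-.019)&(uv[:,1]<mv-.011),2]).round(4),np.median(Wf[s&(uv[:,1]>mv+.01)&(uv[:,1]<mv+.018),2]).round(4))
print(bot.read_state()['time_s'],bot.read_state()['position'])
E
```

```text
time_s: 19.2
position: [0.4653, 0.0641, 0.4232]
tcp_rot: [[0.002, -0.99, -0.141], [-0.002, -0.141, 0.99], [-1.0, -0.002, -0.002]]
force: [-0.4, -0.2, -0.0]
opening: 0.668
side 0.93 [287.8, 132.8, 30.8, 29.0] [ 0.6252 -0.2857  0.0313] [0.01267226 0.03463076]
side 0.6 [299.2, 340.9, 38.8, 30.3] [0.4316 0.3006 0.1198] [0.10602279 0.1220869 ]
side 0.49 [264.3, 165.1, 14.8, 18.9] [ 0.6543 -0.1741  0.0165] [0.0076301  0.01924143]
1 0.0429 0.0342
2 0.0415 0.0345
3 0.0418 0.0348
4 0.0427 0.0338
5 0.0412 0.033
6 0.0343 0.0385
top 0.87 [153.9, 294.2, 25.6, 26.2] [0.4328 0.2921 0.1201] [0.11640919 0.12324419]
top 0.78 [408.5, 207.1, 31.6, 37.1] [ 0.624  -0.2962  0.0319] [0.02504708 0.03547906]
top 0.7 [356.6, 193.9, 18.8, 13.5] [ 0.6585 -0.1813  0.0165] [0.01276756 0.01977364]
1 0.0419 0.0326
2 0.0422 0.0337
3 0.0423 0.034
4 0.0428 0.035
5 0.0419 0.0331
6 0.3537 nan
19.4 [0.46395003 0.06878047 0.42257681]
  return _methods._mean(a, axis=axis, dtype=dtype,
  ret = ret.dtype.type(ret / rcount)
```

View pics/t8c.png

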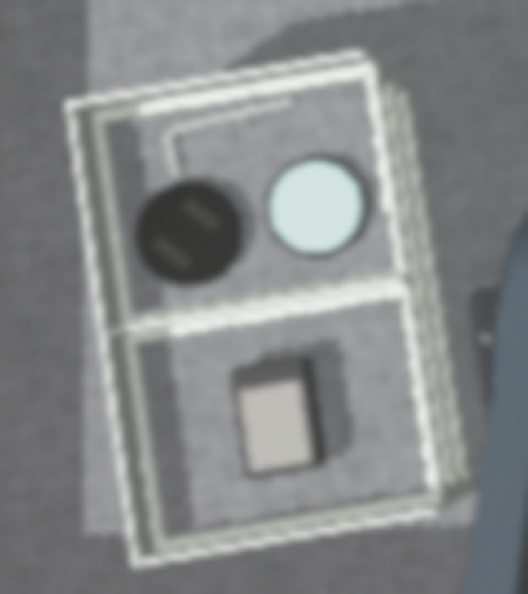

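View pics/side8.png

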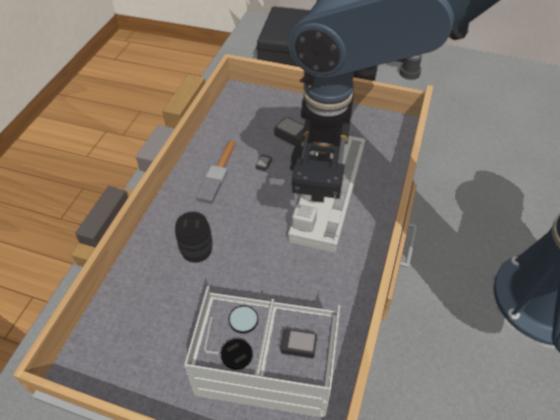

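The battery lies flat on the pad with its top at 0.120 m (0.098 + 0.022). Switches 1–5 are off, switch 6 is on, and the arm is clear of everything.

```bash
python3 -c "
from rig import bot
print(bot.hand_in())"
```

```text
the job is handed in; nothing more can be done
None
```

I swept the five bank switches off in one drag, then laid the charged battery flat on the felt pad, and handed the job in at about 19.4 s.

- **Drag:** I drew the closed fingertip along the bank towards +y, about 2 mm above the deck. I found the deck height by a light touch of about 4 N. The arm paused twice on the way, but the finger was not lifted.
- **Battery:** I took it by its 38 mm width, lifted it straight up, and lowered it until the wrist felt it meet the pad at about 5 N. Then I let go.
- **Switches, last check:** Depth from the side camera showed switches 1 to 5 off, with the -y end up at about 42 mm and the +y end at about 34 mm. Switch 6 was still on. In the last top picture the gripper hid switch 6, so that picture gave no reading for it. An earlier top picture, taken after the drag, also showed it on.
- **Battery, last check:** Its top was level at 0.120 m, as expected for lying flat on the pad. It sat within a few mm of the pad's centre.
- **Other things:** The filter, cap, hex key, lens, brush and the two look-alike batteries looked unmoved. The arm was clear of everything.
- **Disagreement:** The wrist camera placed the switch line about 2 to 3 mm from where the fixed cameras put it. I used a line in between, which was well within the width of the switches.

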